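# Rack the display striker hidden behind the glass cube

## Robot

A 7-joint arm with a two-finger parallel gripper is mounted at the origin on the work surface. World frame = base frame: x ahead of the robot, y to its left, z up, the work surface at z = 0. Lengths are in m, angles in rad, forces in N, time in s.
With the tool pointing down it reaches from about 0.425 to 0.925 m from the base axis. Payload 6.8 kg.
Tool frame: the origin (TCP) lies at the very end of the fingers, on their centre line; the grasp point (between the pads) lies 19 mm behind it; z points along the fingers, y is the line along which they close (so a half turn about z gives the same grasp; the last joint's range is limited). The gripper opens to 85 mm and grips with 20 to 120 N. Pads are 22 mm wide; open, the fingers measure 114 mm over their backs; the gripper's body (76 mm by 85 mm) begins 54 mm behind the grasp point. The pads swing forward as they close: fully open they stand 13 mm farther back than shut.
Start: joints at [1.074, 0.477, 0.022, 1.555, -0.011, 1.109, -0.083], TCP at [0.256, -0.625, 0.231] pointing down, gripper open.
Joint ranges: [-2.96, 2.96], [-0.34, 2.1], [-1.41, 1.46], [0.24, 2.44], [-1.37, 4.51], [0.17, 1.92], [-2.96, 2.96]. Speed limits (rad/s): [2.39, 2.39, 3.14, 3.14, 3.14, 3.14, 3.14].

## Interface

Orientations are given as a unit quaternion [w, x, y, z].
In Python, from station import bot gives the robot as it stands.
- The arm moves only by the tool jog_arm, never from a script. Its argument "motion" is a list of rows, each a list of 7 numbers: the turn, a rotation vector about the tool's x, y, z in rad, then the shift along the tool's x, y, z in mm, then the finger opening in mm, from 0 to 85.4. A call has 1 to 10 rows; each row is the pose to reach, as a shift and turn from the pose commanded when the call began, along the tool's axes at that moment; what a row does not reach only later rows make up. A row lasts 1/8 s, in which the tool goes at most 62.5 mm and 10.7 degrees, less where a joint would pass 70% of its speed; a pose out of reach is approached as far as the arm can. A call with a gripper value outside its range is refused whole. The fingers move at their own pace and stop on an object; "grip_force" is the grip in N (left out, the last holds). Time passes only in rows, so rows that repeat a pose let the fingers close. It gives the time, the measured TCP pose, the force, the opening and the grip force at its end, in the units of the state.
- bot.get_obs(): the state, without advancing time (a new reading comes with each control period).
- bot.read_camera(name): name is "scene" or "top"; returns a dict with "pixels" (480x640x3 uint8, red, green, blue), "camera_matrix" (3x3 intrinsics, pixels), "T" (4x4, takes a point from camera to world coordinates). Camera axes: x right, y down, z forward; pixel columns grow to the right and rows downward; lengths in m; the calibration is good to about 2 mm. A picture is of the moment at which its call begins. There is no depth.
- bot.hand_in(): hands the job in; it is judged then, once.
Trained networks look in a picture, given as the dict that the camera call returned (one of the last four; its "shot" number tells which), for a name from the list of things; names that differ only in an ending like _2 or _b are one class to them, and where a whole thing is asked for, a point or a joint stands for the part that bears it (a point fixed in the world has none). Each returns a list of dicts, best first, with "score" (0 to 1); they miss things now and then, are a little off and sometimes report something else, mostly with a low value. They report only what shows in the picture. A call takes as long as a camera call. They do not tell look-alikes from the thing itself.
- bot.spot_in(thing, picture): "xy" ([column, row] in pixels, amid what is visible of it).
- bot.tip_of(thing, picture): "xy" ([column, row] in pixels: a listed point, or the origin of a listed thing).
The state is a dict: "t": time; "q": joint angles; "joint_vel": joint speeds; "joint_torque": joint torques, N m; "eef_pos": TCP position; "tool_rot": TCP orientation; "contact_force": force on the tool from outside, world axes, zero at the start; "torque": the same for the moment, N m; "gripper_width": opening from 0.0 (shut) to 1.0 (fully open); "grasp_force": force on a finger pad.
Only numpy, scipy, OpenCV 4.12 (cv2) and the standard library are available. Lean on these libraries where they do the work, as an engineer would, in place of code of your own. Each camera call takes 0.05 s, during which the arm holds its last target. There are 200 camera calls.

## Task

Lift the smoked glass cube off its square pad on the turntable and set it down well clear, then take the clear striker leaning on the easel behind it and stand it upright between the tines of the rack's one free slot, lowering it until you feel it lightly touch the slot's rubber pad and letting go there: neither drop it nor press it down. Then put the cube back squarely on its pad. Leave the two strikers already in the rack, the black queen coin and the bowl of carrom men as they are.

Things in the scene. Friction and masses are not known exactly. Their poses are not given: they have to be found in the camera images.
- turntable: Chrome turntable at rest, fixed, 260 mm across, its top face 20 mm above the work surface. Origin: centre of its underside; z up; -x is roughly towards the robot. It carries the pad, the cube, a slim fixed aluminium easel with the striker, the queen and the bowl.
- easel (a point): Centre of the easel's fixed rest plate (30 mm wide, 4 mm thick, sloping 50 deg from level, higher towards the robot). It backs only the lower 23 mm of the striker's underside: the upper 18 mm are free on both faces. Two 4 mm pins, 10 mm either side of the middle, hold the lower rim. The post under it is 10 mm thick.
- pad (a point): Centre of the mid-grey 64 mm square pad printed flush on the turntable top (34 mm from the turntable's centre along its -x, 20 mm above the work surface), square to the turntable's axes.
- cube: Smoked glass cube, 55 mm, about 0.4 kg (mass varies), standing on the pad right in front of the striker (robot's side), where it blocks the fingers' sloping way to it. Origin: centre of its underside; z up, x and y square to its faces.
- striker: The clear acrylic striker, faint blue edge: a disc 41 mm across, 9 mm thick, 15 g. Origin: disc centre; z: disc axis. It leans on the easel 50 deg from level, upper rim towards the robot, centre about 68 mm above the work surface, axis up and towards turntable +x. Pinch it across its faces by the free upper part, fingers pointing down the slope, 40 deg off vertical.
- rack: Fixed steel rack, base 140 (x) x 60 (y) x 10 mm. Three slots in a row along its x, at -42, 0 and 42 mm. Each has four round-topped steel tines, 5 mm thick, tops 32 mm above the work surface: a pair either side, 20 mm apart along y, the gap 12 mm along x. A disc stands in a slot with its axis along rack x. Origin: centre of underside; z up.
- riser: Support in the one free slot (which one varies). Origin: middle of that slot, 8 mm above the work surface; axes parallel to the rack's. Its rubber pad (9 x 30 mm, 3 mm end stops against rolling) has its top anywhere from 11 to 19 mm above the work surface: random, not reported, so feel for it. It is cushioned, 4 N per mm. A seated striker's centre is 20.5 mm above the pad's top.
- striker_b: A cream opaque striker of the same size (41 by 9 mm) already standing in one slot. Origin: disc centre; z: disc axis. To be left alone.
- striker_c: The other cream striker, the same, in another slot. To be left alone.
- queen: Glossy black queen coin, 32 mm across, 9 mm thick, flat on the turntable on the far side. Origin: centre of underside. To be left alone.
- bowl: Small stainless bowl of white carrom men, 82 mm across, 34 mm high, on the far side of the turntable. Origin: centre of underside. To be left alone.
Mind the look-alikes: they are no part of the job. Leave any yellow look-alike of the cube alone.

How it is judged:
On the way, in this order (a step that is already met when the one before it is completed fails the run):
1. the cube stands on its own, set aside at least 80 mm from its pad (horizontal distance between cube and pad above 0.08 m and contact force between cube and the fingers below 0.02 N and linear speed of cube below 0.02 m/s and angle between cube's own z axis and vertical below 0.08 rad), for 0.2 s.
2. the clear striker stands upright between the tines of the free slot on the riser's pad, released (horizontal distance between striker and riser below 0.007 m and z of striker in the frame of riser below 0.036 m and angle between the z axis of striker and the x axis of riser, either way round below 0.3 rad and contact force between striker and riser above 0.01 N and contact force between striker and the fingers below 0.02 N and linear speed of striker below 0.02 m/s), for 0.2 s.
3. the cube is back on its pad, released (horizontal distance between cube and pad below 0.012 m and z of cube in the frame of pad below 0.004 m and (angle between the x axis of cube and the x axis of turntable, either way round below 0.2 rad or angle between the x axis of cube and the y axis of turntable, either way round below 0.2 rad) and contact force between cube and the fingers below 0.02 N and linear speed of cube below 0.02 m/s and angle between cube's own z axis and vertical below 0.08 rad), for 0.2 s.
At the end, for the whole second after the job is handed in: The clear striker stands at rest on the pad of the free slot (within 7 mm of the slot's middle, its axis within 0.3 rad of the rack's x), the cube stands flat on its pad (centre within 12 mm, square to the turntable within 0.2 rad), and both are released (all of step 2 and all of step 3); the robot touches nothing.
It fails at once if the clear striker falls free (faster than 0.18 m/s out of the fingers, a drop of about 1.7 mm) (contact force between striker and the fingers below 0.01 N and linear speed of striker above 0.18 m/s).
It fails at once if the striker is pressed onto the riser with over 7 N (contact force between striker and riser above 7 N).
It fails at once if a bystander is disturbed: a cream striker moved over 10 mm, the queen or the bowl over 15 mm (distance of any of striker_b, striker_c from where it was at the start of the episode above 0.01 m or distance of any of queen, bowl from where it was at the start of the episode above 0.015 m).
It also fails if it takes over 72 s, if anything falls off the work surface, if the arm or the gripper's body presses on something with over 40 N, if the wrist force passes 120 N, or if a joint passes its speed limit or range.

## Working session

There is one attempt and no reset: what is moved stays moved. The work goes in short steps, Python scripts to look and compute and a tool call to move; the robot and the scene stay as the last step left them, time stands still between calls to the robot, and variables do not carry over. Pictures are saved under pics/ and viewed, at most 10 in all, crops included, and the job is handed in when it is done.

Besides the shell and the picture viewer there is one more tool, called after "Request:" as name([rows], argument=value, ...), one row to a line, values as JSON. jog_arm: Moves the arm, as the interface text tells. Its arguments: {"type":"object","properties":{"motion":{"type":"array"},"grip_force":{"type":"number"}},"required":["motion"]}

```bash
mkdir -p pics && cat > h.py <<'E'
import numpy as np, cv2
from station import bot
from scipy.spatial.transform import Rotation as R
def save(p,n): cv2.imwrite('pics/'+n,cv2.cvtColor(p['pixels'],cv2.COLOR_RGB2BGR))
def ray(p,xy):
    K=np.array(p['camera_matrix']);T=np.array(p['T'])
    d=T[:3,:3]@np.linalg.solve(K,[xy[0],xy[1],1.]);return T[:3,3],d
def atz(p,xy,z):
    o,d=ray(p,xy);return o+d*(z-o[2])/d[2]
def proj(p,X):
    K=np.array(p['camera_matrix']);T=np.array(p['T'])
    c=T[:3,:3].T@(np.asarray(X)-T[:3,3]);u=K@c;return u[:2]/u[2]
def tri(ps,xys):
    A=np.zeros((3,3));b=np.zeros(3)
    for p,xy in zip(ps,xys):
        o,d=ray(p,xy);d=d/np.linalg.norm(d);M=np.eye(3)-np.outer(d,d);A+=M;b+=M@o
    return np.linalg.solve(A,b)
def tool():
    s=bot.get_obs();q=np.array(s['tool_rot']);return np.array(s['eef_pos']),R.from_quat(q[[1,2,3,0]])
E
python3 - <<'E'
from h import *
np.set_printoptions(precision=3,suppress=True)
P={n:bot.read_camera(n) for n in('scene','top')}
for n,p in P.items():
    save(p,n+'0.png');print(n,p['T'][:3,3] if hasattr(p['T'],'shape') else p['T'])
    for t in['turntable','easel','pad','cube','striker','rack','riser','striker_b','queen','bowl']:
        print(t,[(np.round(r['xy'],1).tolist(),round(r['score'],2)) for r in bot.tip_of(t,p)[:4]])
s=bot.get_obs();print(s)
E
```

```text
scene [1.242 0.162 0.758]
turntable [([260.1, 296.3], 0.7)]
easel [([254.0, 283.9], 0.71), ([251.4, 283.8], 0.58)]
pad [([263.3, 275.6], 0.6)]
cube [([268.6, 221.8], 0.86), ([173.8, 239.2], 0.76), ([266.5, 274.1], 0.63), ([149.6, 276.4], 0.56)]
striker [([443.0, 334.2], 0.84), ([448.5, 315.7], 0.79), ([253.2, 280.8], 0.63)]
rack [([435.8, 343.7], 0.76)]
riser [([430.1, 358.6], 0.52)]
striker_b [([443.0, 334.2], 0.84), ([448.5, 315.7], 0.79), ([253.2, 280.8], 0.63)]
queen [([197.0, 310.6], 0.8)]
bowl [([292.0, 316.6], 0.59)]
top [ 0.229 -0.065  1.337]
turntable [([349.8, 206.9], 0.57)]
easel [([349.0, 193.9], 0.67)]
pad [([349.7, 222.6], 0.86)]
cube [([313.0, 305.2], 0.88), ([348.6, 222.8], 0.64), ([373.1, 295.7], 0.6), ([434.0, 206.9], 0.6)]
striker [([345.4, 192.0], 0.61), ([207.7, 195.5], 0.47), ([207.2, 211.7], 0.41)]
rack [([215.2, 202.6], 0.87)]
riser [([207.4, 212.4], 0.62), ([218.7, 182.7], 0.6)]
striker_b [([345.4, 192.0], 0.61), ([207.7, 195.5], 0.47), ([207.2, 211.7], 0.41)]
queen [([380.3, 176.9], 0.51)]
bowl [([320.2, 188.6], 0.76), ([208.3, 195.4], 0.29)]
{'t': 1.1, 'q': array([ 1.074,  0.477,  0.022,  1.555, -0.012,  1.109, -0.083]), 'joint_vel': array([ 0.   ,  0.001, -0.002,  0.   , -0.001, -0.   ,  0.001]), 'joint_torque': array([ -0.001, -59.634,   1.606, -28.155,   0.012,   0.002,  -0.   ]), 'eef_pos': array([ 0.256, -0.625,  0.231]), 'tool_rot': array([0.   , 0.981, 0.193, 0.   ]), 'contact_force': array([-0.408,  1.048, -0.104]), 'torque': array([ 0.004, -0.023, -0.005]), 'grasp_force': 0.0, 'gripper_width': 0.9961041267627425}
```

View images.

View pics/scene0.png

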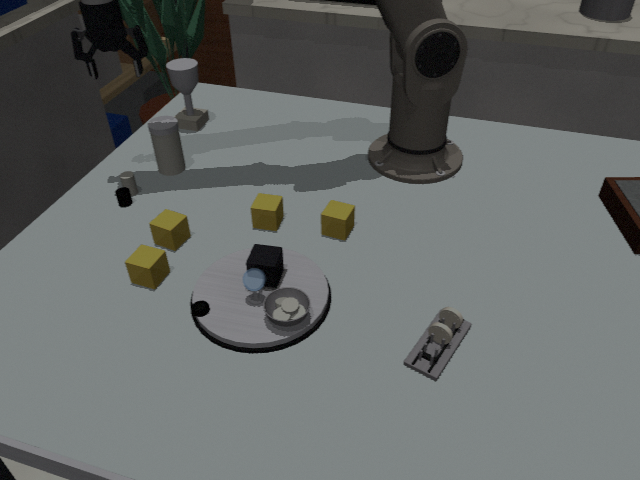

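View pics/top0.png

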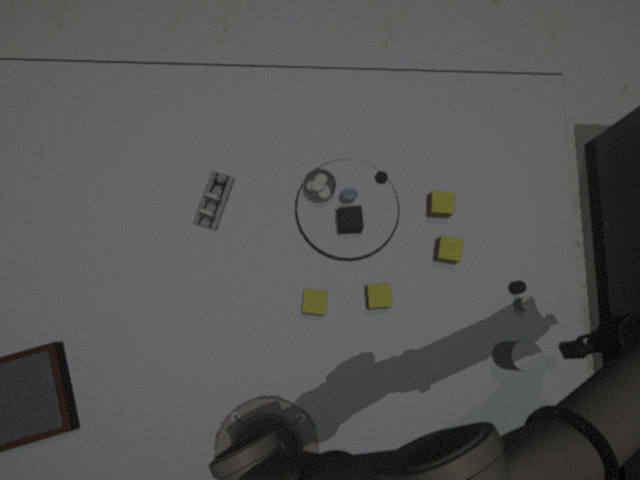

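```bash
python3 - <<'E'
from h import *
np.set_printoptions(precision=4,suppress=True)
a=cv2.imread('pics/scene0.png');b=cv2.imread('pics/top0.png')
def c(im,x,y,w,h): return cv2.resize(im[y:y+h,x:x+w],(400,300),interpolation=cv2.INTER_CUBIC)
cv2.imwrite('pics/z.png',cv2.convertScaleAbs(np.vstack([np.hstack([c(a,180,230,160,120),c(a,390,295,100,75)]),np.hstack([c(b,285,152,132,99),c(b,175,165,80,60)])]),alpha=1.5))
P={n:bot.read_camera(n) for n in('scene','top')}
s,t=P['scene'],P['top']
print(t['camera_matrix'],s['camera_matrix'])
for n,p in (('s',s),('t',t)):
  print(n,'tt',atz(p,{'s':(260.1,296.3),'t':(349.8,206.9)}[n],0),'pad',atz(p,{'s':(263.3,275.6),'t':(349.7,222.6)}[n],.02),'cube',atz(p,{'s':(266.5,274.1),'t':(348.6,222.8)}[n],.02),'easel', atz(p,{'s':(253,282),'t':(346,192.5)}[n],.068),'rack',atz(p,{'s':(435.8,343.7),'t':(215.2,202.6)}[n],0),'riser',atz(p,{'s':(430.1,358.6),'t':(218.7,182.7)}[n],.008))
print(tri([s,t],[(253.2,280.8),(345.4,192)]))
E
```

```text
[[554.1495   0.     312.4974]
 [  0.     554.1495 236.6052]
 [  0.       0.       1.    ]] [[570.7803   0.     316.9405]
 [  0.     570.7803 244.4827]
 [  0.       0.       1.    ]]
s tt [ 0.566 -0.18   0.   ] pad [ 0.5314 -0.186   0.02  ] cube [ 0.5258 -0.1818  0.02  ] easel [ 0.598  -0.1744  0.068 ] rack [0.5817 0.1488 0.    ] riser [0.6228 0.145  0.008 ]
t tt [ 0.5728 -0.1862  0.    ] pad [ 0.5282 -0.1844  0.02  ] cube [ 0.5276 -0.1817  0.02  ] easel [ 0.5904 -0.1709  0.068 ] rack [0.5757 0.1482 0.    ] riser [0.6248 0.1409 0.008 ]
[ 0.5932 -0.1727  0.0665]
```

View pics/z.png

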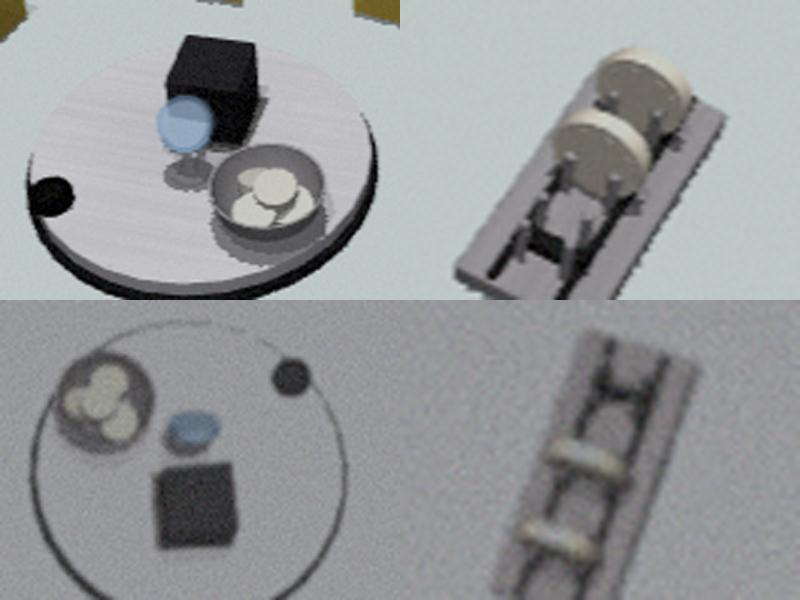

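```bash
python3 - <<'E'
from h import *
import pickle
np.set_printoptions(precision=4,suppress=True)
D={}
for n in('scene','top'):
    L=[bot.read_camera(n) for _ in range(6)]
    p=dict(L[-1]);p['pixels']=np.mean([l['pixels'] for l in L],0).clip(0,255).astype(np.uint8);D[n]=p
pickle.dump(D,open('avg.pkl','wb'))
def rect(p,cx,cy,z,W,H,mm):
    # image up=+x, left=+y
    w,h=int(W/mm),int(H/mm)
    src=np.array([[0,0],[w,0],[w,h],[0,h]],np.float32)
    dst=np.array([proj(p,[cx+(H/2-v*mm)/1000,cy+(W/2-u*mm)/1000,z]) for u,v in src],np.float32)
    M=cv2.getPerspectiveTransform(dst,src)
    return cv2.warpPerspective(p['pixels'][:,:,::-1].copy(),M,(w,h),flags=cv2.INTER_CUBIC)
rows=[]
for n in D:
    rows.append(np.hstack([rect(D[n],.58,.148,.01,133,200,.5)[:, :266],rect(D[n],.565,-.18,.02,267,200,.5)]))
im=np.vstack([cv2.copyMakeBorder(r[:300],0,0,0,0,0) for r in [cv2.resize(r,None,fx=.75,fy=.75) for r in rows]])
big=np.vstack(rows);print(big.shape)
cv2.imwrite('pics/r.png',cv2.convertScaleAbs(cv2.resize(big,None,fx=.75,fy=.75),alpha=1.7))
E
```

```text
(800, 800, 3)
```

View pics/r.png

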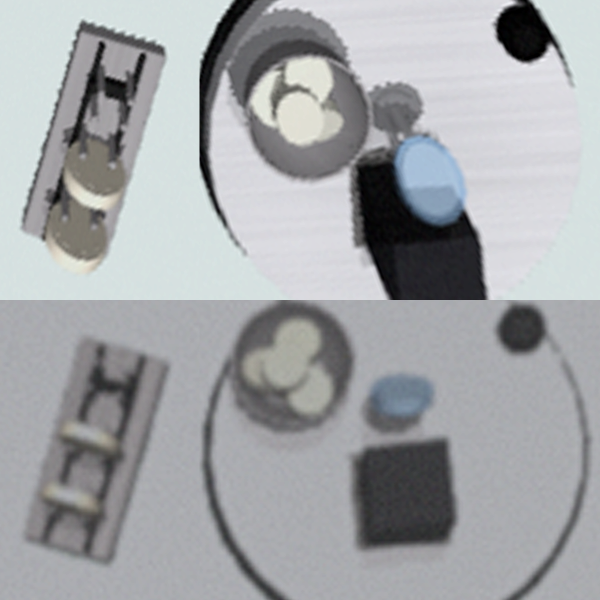

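Scene picture: the target cube is black at about (265,265), with the blue-edged clear striker at (254,281). Top picture: cube at (350,220), striker at (347,193). The four yellow cubes are decoys, at scene (268,212), (338,220), (170,230) and (148,267). The striker's look-alikes are the two cream ones in the rack, at scene (441,333) and (449,317). The free slot is the far +x end of the rack, at top (219,183). The crop confirms both choices.

```bash
cat >> h.py <<'E'
def plan(pos,yaw_y,tilt=0):
    """tool y azimuth (deg); tilt: tool y raised by tilt deg (z then leans toward y azimuth)"""
    p,r=tool();a=np.radians(yaw_y);t=np.radians(tilt)
    h=np.array([np.cos(a),np.sin(a),0]);k=np.array([0,0,1.])
    y=np.cos(t)*h+np.sin(t)*k; z=np.sin(t)*h-np.cos(t)*k; x=np.cross(y,z)
    G=R.from_matrix(np.stack([x,y,z],1))
    rv=(r.inv()*G).as_rotvec(); d=r.inv().apply(np.asarray(pos)-p)*1000
    print('at',p.round(4),'turn',rv.round(3).tolist(),np.degrees(np.linalg.norm(rv)).round(1),'shift',d.round(1).tolist(),np.linalg.norm(d).round(0))
def rep():
    s=bot.get_obs();p,r=tool();print('t',round(s['t'],2),'p',p.round(4),'y',r.as_matrix()[:,1].round(3),'z',r.as_matrix()[:,2].round(3),'F',np.round(s['contact_force'],2),'w',round(s['gripper_width']*85.4,1),'g',round(s['grasp_force'],1))
E
python3 -c "
from h import *
plan([.528,-.183,.15],-83);plan([.528,-.183,.036],-83)"
```

```text
at [ 0.2559 -0.6246  0.2313] turn [0.0, -0.0, 0.267] 15.3 shift [419.2, -305.5, 81.3] 525.0
at [ 0.2559 -0.6246  0.2313] turn [0.0, -0.0, 0.267] 15.3 shift [419.2, -305.5, 195.3] 554.0
```

Request:
jog_arm([
  [0, 0, 0.15, 60, -44, 10, 85],
  [0, 0, 0.267, 120, -88, 20, 85],
  [0, 0, 0.267, 180, -132, 30, 85],
  [0, 0, 0.267, 240, -176, 40, 85],
  [0, 0, 0.267, 300, -219, 50, 85],
  [0, 0, 0.267, 360, -262, 60, 85],
  [0, 0, 0.267, 419, -305, 70, 85],
  [0, 0, 0.267, 419, -305, 81, 85],
  [0, 0, 0.267, 419, -305, 81, 85],
  [0, 0, 0.267, 419, -305, 81, 85],
])

```text
t: 3.05
eef_pos: [0.5289, -0.1811, 0.1499]
tool_rot: [-0.001, 0.998, 0.063, -0.0]
contact_force: [-1.2, -0.3, -0.2]
gripper_width: 0.991
grasp_force: 0.0
```

```bash
python3 -c "
from h import *
rep();plan([.528,-.183,.036],-83)
for n in('scene','top'):
    p=bot.read_camera(n)
    c=proj(p,tool()[0]);print(n,c)
    print([(np.round(r['xy'],1).tolist(),round(r['score'],2)) for r in bot.tip_of('cube',p)[:5]])
    x,y=(180,180) if n=='scene' else (285,140)
    im=cv2.resize(p['pixels'][y:y+160,x:x+130,::-1],(400,492),interpolation=cv2.INTER_CUBIC)
    cv2.imwrite('pics/_'+n+'.png',im)
a=np.hstack([cv2.imread('pics/_scene.png'),cv2.imread('pics/_top.png')]);cv2.imwrite('pics/g1.png',cv2.convertScaleAbs(a,alpha=1.5))
"
```

```text
t 3.05 p [ 0.5289 -0.1811  0.1499] y [ 0.126 -0.992 -0.001] z [-0.     0.001 -1.   ] F [-1.24 -0.26 -0.16] w 84.6 g 0.0
at [ 0.5289 -0.1811  0.1499] turn [-0.001, 0.0, 0.004] 0.2 shift [-1.1, 1.9, 113.9] 114.0
scene [259.93025567 220.14150463]
[([268.4, 221.7], 0.87), ([336.4, 229.5], 0.83), ([264.7, 277.4], 0.81), ([171.0, 240.4], 0.8), ([150.8, 275.7], 0.63)]
top [355.54224925 209.98030376]
[([434.7, 204.2], 0.95), ([313.4, 305.1], 0.74), ([446.2, 250.1], 0.73), ([348.7, 224.5], 0.57)]
```

View pics/g1.png

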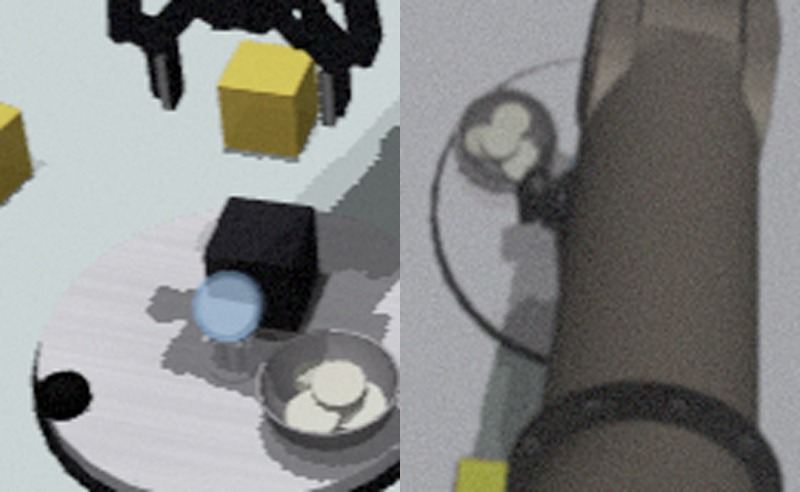

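Request:
jog_arm([
  [0, 0, 0.004, -1, 2, 40, 85],
  [0, 0, 0.004, -1, 2, 75, 85],
  [0, 0, 0.004, -1, 2, 100, 85],
  [0, 0, 0.004, -1, 2, 113, 85],
  [0, 0, 0.004, -1, 2, 113, 85],
])

```text
t: 3.88
eef_pos: [0.5266, -0.1865, 0.037]
tool_rot: [-0.0, 0.998, 0.058, -0.001]
contact_force: [-0.7, -0.3, 0.1]
gripper_width: 0.997
grasp_force: 0.0
```

Request:
jog_arm([
  [0, 0, 0, 0, 0, 0, 45],
  [0, 0, 0, 0, 0, 0, 45],
  [0, 0, 0, 0, 0, 0, 45],
  [0, 0, 0, 0, 0, 0, 45],
  [0, 0, 0, 0, 0, 0, 45],
  [0, 0, 0, 0, 0, 0, 45],
], grip_force=40)

```text
t: 4.62
eef_pos: [0.5282, -0.1858, 0.0386]
tool_rot: [0.0, 0.998, 0.059, 0.001]
contact_force: [-1.2, 1.0, 7.0]
gripper_width: 0.636
grasp_force: 44.3
```

```bash
python3 -c "
from h import *
rep()"
```

```text
t 4.62 p [ 0.5282 -0.1858  0.0386] y [ 0.117 -0.993  0.001] z [ 0.002 -0.    -1.   ] F [-1.23  0.98  7.03] w 54.3 g 44.3
```

Request:
jog_arm([
  [0, 0, 0, 0, 0, -15, 45],
  [0, 0, 0, 0, 0, -40, 45],
  [0, 0, 0, 0, 0, -70, 45],
  [0, 0, 0, 0, 0, -90, 45],
  [0, 0, 0, 0, -30, -90, 45],
  [0, 0, 0, 0, -75, -90, 45],
  [0, 0, 0, 0, -125, -90, 45],
  [0, 0, 0, 0, -175, -90, 45],
  [0, 0, 0, 0, -205, -90, 45],
  [0, 0, 0, 0, -212, -90, 45],
], grip_force=40)

```text
t: 5.88
eef_pos: [0.5017, 0.0273, 0.1279]
tool_rot: [-0.0, 0.998, 0.061, 0.0]
contact_force: [-0.5, -0.9, -3.2]
gripper_width: 0.638
grasp_force: 43.5
```

```bash
python3 -c "
from h import *
rep()"
```

```text
t 5.88 p [0.5017 0.0273 0.1279] y [ 0.122 -0.993 -0.001] z [ 0.     0.001 -1.   ] F [-0.46 -0.85 -3.22] w 54.5 g 43.5
```

Request:
jog_arm([
  [0, 0, 0, 0, 0, 25, 45],
  [0, 0, 0, 0, 0, 60, 45],
  [0, 0, 0, 0, 0, 88, 45],
  [0, 0, 0, 0, 0, 100, 45],
  [0, 0, 0, 0, 0, 105, 45],
  [0, 0, 0, 0, 0, 107, 45],
  [0, 0, 0, 0, 0, 107, 45],
  [0, 0, 0, 0, 0, 107, 45],
])

```text
t: 6.88
eef_pos: [0.5028, 0.0249, 0.0209]
tool_rot: [-0.0, 0.998, 0.059, 0.001]
contact_force: [-0.9, -0.2, -3.6]
gripper_width: 0.638
grasp_force: 43.4
```

```bash
python3 -c "
from h import *
rep()"
```

```text
t 6.88 p [0.5028 0.0249 0.0209] y [ 0.117 -0.993  0.   ] z [ 0.001  0.    -1.   ] F [-0.94 -0.24 -3.65] w 54.5 g 43.4
```

Request:
jog_arm([
  [0, 0, 0, 0, 0, 1, 45],
  [0, 0, 0, 0, 0, 1.8, 45],
  [0, 0, 0, 0, 0, 2.3, 45],
  [0, 0, 0, 0, 0, 2.8, 45],
  [0, 0, 0, 0, 0, 2.8, 45],
])

```text
t: 7.5
eef_pos: [0.5024, 0.0249, 0.0186]
tool_rot: [0.0, 0.998, 0.059, 0.0]
contact_force: [-4.5, -0.1, 12.6]
gripper_width: 0.635
grasp_force: 45.5
```

```bash
python3 -c "
from h import *
rep()"
```

```text
t 7.5 p [0.5024 0.0249 0.0186] y [ 0.118 -0.993  0.   ] z [ 0. -0. -1.] F [-4.46 -0.11 12.61] w 54.2 g 45.5
```

Request:
jog_arm([
  [0, 0, 0, 0, 0, -0.5, 85],
  [0, 0, 0, 0, 0, -0.5, 85],
  [0, 0, 0, 0, 0, -0.5, 85],
  [0, 0, 0, 0, 0, -0.5, 85],
  [0, 0, 0, 0, 0, -30, 85],
  [0, 0, 0, 0, 0, -80, 85],
  [0, 0, 0, 0, 0, -130, 85],
  [0, 0, 0, 0, 0, -180, 85],
  [0, 0, 0, 0, 0, -200, 85],
  [0, 0, 0, 0, 0, -200, 85],
])

```text
t: 8.75
eef_pos: [0.5034, 0.025, 0.2191]
tool_rot: [-0.0, 0.998, 0.059, 0.002]
contact_force: [-0.1, -0.6, -0.1]
gripper_width: 0.998
grasp_force: 0.0
```

```bash
python3 - <<'E'
from h import *
import pickle
np.set_printoptions(precision=4,suppress=True)
rep()
p=bot.read_camera('scene');q=bot.read_camera('top')
for n,c in(('s',p),('t',q)):
    for th in('cube','pad','easel','striker','turntable'):
        print(n,th,[(np.round(r['xy'],1).tolist(),round(r['score'],2)) for r in bot.tip_of(th,c)[:6]])
x,y=200,215
A=cv2.resize(p['pixels'][y:y+120,x:x+120,::-1],(480,480),interpolation=cv2.INTER_CUBIC)
save(q,'_t.png')
x,y=300,150
B=cv2.resize(q['pixels'][y:y+120,x:x+80,::-1],(320,480),interpolation=cv2.INTER_CUBIC)
cv2.imwrite('pics/g2.png',cv2.convertScaleAbs(np.hstack([A,B]),alpha=1.6))
E
```

```text
t 8.75 p [0.5034 0.025  0.2191] y [ 0.117 -0.993  0.   ] z [ 0.004  0.    -1.   ] F [-0.15 -0.64 -0.13] w 85.2 g 0.0
s cube [([268.6, 219.1], 0.96), ([379.3, 297.7], 0.87), ([172.1, 241.3], 0.81), ([148.7, 274.7], 0.75), ([338.0, 228.0], 0.65)]
s pad [([265.5, 278.3], 0.97)]
s easel [([251.9, 284.7], 0.95), ([290.7, 318.9], 0.17)]
s striker [([254.2, 283.6], 0.71), ([441.7, 332.5], 0.55)]
s turntable [([260.5, 296.3], 0.74)]
t cube [([432.3, 206.2], 0.95), ([445.9, 251.5], 0.81), ([374.3, 297.5], 0.62), ([311.4, 305.6], 0.6)]
t pad [([348.1, 220.0], 0.66)]
t easel [([347.5, 194.0], 0.94)]
t striker [([205.8, 213.6], 0.67), ([345.4, 193.7], 0.66), ([209.4, 195.9], 0.46)]
t turntable [([346.7, 211.2], 0.62)]
```

View pics/g2.png

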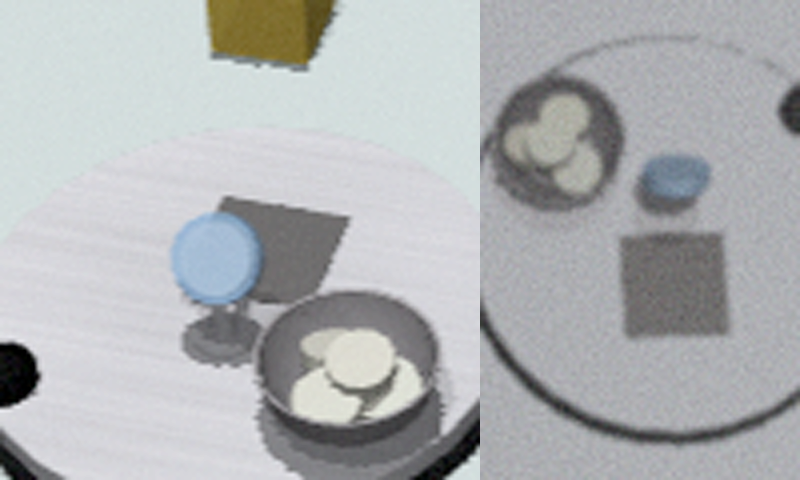

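```bash
python3 - <<'E'
from h import *
np.set_printoptions(precision=4,suppress=True)
D={}
for n in('scene','top'):
    L=[bot.read_camera(n) for _ in range(5)];p=dict(L[-1]);p['pixels']=np.mean([l['pixels'] for l in L],0).astype(np.float32);D[n]=p
ctr={}
for n,(x,y) in(('scene',(225,255)),('top',(330,175))):
    im=D[n]['pixels'][y:y+50,x:x+50];b=im[...,2]-im[...,0]
    m=(b>0.5*np.percentile(b,97)).astype(np.uint8)
    k,l,st,c=cv2.connectedComponentsWithStats(m);i=1+st[1:,4].argmax()
    cn=cv2.findContours((l==i).astype(np.uint8),cv2.RETR_EXTERNAL,cv2.CHAIN_APPROX_NONE)[0][0]
    ctr[n]=c[i]+[x,y];print(n,ctr[n],st[i],'ell',cv2.fitEllipse(cn))
X=tri([D['scene'],D['top']],[ctr['scene'],ctr['top']]);print('striker',X)
for n in D:print(proj(D[n],X)-ctr[n], atz(D[n],ctr[n],.068))
# pad by top & scene
for n in D:
    p=D[n];src=np.float32([[0,0],[400,0],[400,400],[0,400]])
    cx,cy=.53,-.183
    dst=np.float32([proj(p,[cx+(200-v)*.25e-3,cy+(200-u)*.25e-3,.02]) for u,v in src])
    w=cv2.warpPerspective(p['pixels'],cv2.getPerspectiveTransform(dst,src),(400,400)).mean(2)
    bg=np.percentile(w,90);fg=np.percentile(w,30);m=((w<(bg+fg)/2)).astype(np.uint8)
    m=cv2.morphologyEx(m,cv2.MORPH_OPEN,np.ones((25,25)))
    cn=max(cv2.findContours(m,cv2.RETR_EXTERNAL,cv2.CHAIN_APPROX_NONE)[0],key=cv2.contourArea)
    (u,v),wh,a=cv2.minAreaRect(cn);print(n,'pad',cx+(200-v)*.25e-3,cy+(200-u)*.25e-3,np.array(wh)*.25,a)
    if n=='scene': print(cv2.approxPolyDP(cn,12,True)[:,0].tolist())
E
```

```text
scene [253.8571 279.1288] [ 18  13  23  23 427] ell ((28.857589721679688, 24.126413345336914), (22.262441635131836, 22.584671020507812), 15.535506248474121)
top [348.575  193.5437] [ 10  13  18  12 160] ell ((18.582290649414062, 18.568408966064453), (10.748902320861816, 16.834510803222656), 91.16419982910156)
striker [ 0.5886 -0.1771  0.0656]
[-0.0719 -0.008 ] [ 0.5909 -0.1758  0.068 ]
[-0.0505  0.017 ] [ 0.588 -0.177  0.068]
scene pad 0.5416196136474609 -0.17240307998657226 [80.2374 77.9215] 86.8201675415039
[[0, 25], [0, 126], [54, 115], [67, 316], [319, 302], [314, 242], [246, 226], [201, 148], [209, 43], [246, 35], [245, 10], [138, 0], [156, 45], [103, 58], [109, 0], [28, 0]]
top pad 0.5336603431701661 -0.18010086059570313 [66.7523 64.7557] 86.633544921875
```

```bash
cat >> h.py <<'E'
C=np.array([.589,-.1765,.067]);YA=3.3
def up(u):
    a=np.radians(YA);return C+u/1000*np.array([-.643*np.cos(a),-.643*np.sin(a),.766])
E
python3 -c "
from h import *
rep();plan(up(125),YA,40)"
```

```text
t 9.85 p [0.5024 0.0249 0.2175] y [ 0.118 -0.993  0.   ] z [ 0.  0. -1.] F [ 0.1  -0.34 -0.06] w 85.0 g 0.0
at [0.5024 0.0249 0.2175] turn [-0.558, 0.525, -1.444] 93.7 shift [-17.9, 205.3, 54.8] 213.0
```

Request:
jog_arm([
  [-0.062, 0.058, -0.16, -2, 23, 5, 40],
  [-0.124, 0.117, -0.32, -4, 46, 10, 40],
  [-0.186, 0.175, -0.48, -6, 68, 17, 40],
  [-0.248, 0.233, -0.64, -8, 91, 24, 40],
  [-0.31, 0.292, -0.8, -10, 114, 30, 40],
  [-0.372, 0.35, -0.96, -12, 137, 37, 40],
  [-0.434, 0.408, -1.12, -14, 160, 44, 40],
  [-0.496, 0.467, -1.28, -16, 183, 50, 40],
  [-0.558, 0.525, -1.444, -18, 205, 55, 40],
  [-0.558, 0.525, -1.444, -18, 205, 55, 40],
])

```text
t: 11.1
eef_pos: [0.5041, -0.1676, 0.1524]
tool_rot: [0.194, 0.75, 0.604, 0.188]
contact_force: [-0.6, 0.2, -0.7]
gripper_width: 0.471
grasp_force: 0.0
```

Request:
jog_arm([
  [0, 0, 0, 0, 0, 0, 40],
  [0, 0, 0, 0, 0, 0, 40],
])

```text
t: 11.35
eef_pos: [0.504, -0.1669, 0.1523]
tool_rot: [0.193, 0.751, 0.603, 0.187]
contact_force: [-0.2, 1.1, 0.2]
gripper_width: 0.468
grasp_force: 0.0
```

```bash
python3 -c "
from h import *
rep();plan(up(125),YA,40);plan(up(30),YA,40)"
```

```text
t 11.35 p [ 0.504  -0.1669  0.1523] y [ 0.833 -0.198  0.516] z [ 0.515 -0.064 -0.855] F [-0.21  1.08  0.2 ] w 40.0 g 0.0
at [ 0.504  -0.1669  0.1523] turn [-0.148, 0.113, -0.241] 17.5 shift [-12.4, 12.2, -5.6] 18.0
at [ 0.504  -0.1669  0.1523] turn [-0.148, 0.113, -0.241] 17.5 shift [-0.1, 24.7, 87.8] 91.0
```

Request:
jog_arm([
  [-0.074, 0.056, -0.12, -12, 12, -6, 40],
  [-0.148, 0.113, -0.241, -12, 12, -6, 40],
  [-0.148, 0.113, -0.241, -12, 12, -6, 40],
  [-0.148, 0.113, -0.241, -12, 12, -6, 40],
])

```text
t: 11.85
eef_pos: [0.5084, -0.1795, 0.162]
tool_rot: [0.234, 0.645, 0.684, 0.249]
contact_force: [0.3, 0.8, -0.4]
gripper_width: 0.47
grasp_force: 0.0
```

```bash
python3 -c "
from h import *
rep();print(bot.get_obs()['q']);plan(up(125),YA,40);plan(up(30),YA,40)"
```

```text
t 11.85 p [ 0.5084 -0.1795  0.162 ] y [0.766 0.045 0.642] z [ 0.64   0.039 -0.767] F [ 0.32  0.81 -0.39] w 40.1 g 0.0
[ 1.5213211   0.52300374 -1.31391644  2.343158    1.67612176  0.20390373
 -1.12972818]
at [ 0.5084 -0.1795  0.162 ] turn [-0.001, -0.002, 0.001] 0.2 shift [-1.6, 0.6, -0.4] 2.0
at [ 0.5084 -0.1795  0.162 ] turn [-0.001, -0.002, 0.001] 0.2 shift [-1.8, 0.8, 94.6] 95.0
```

Request:
jog_arm([
  [0, 0, 0, -1, 0, 25, 40],
  [0, 0, 0, -1, 0, 55, 40],
  [0, 0, 0, -1, 0, 75, 40],
  [0, 0, 0, -1, 0, 80, 40],
  [0, 0, 0, -1, 0, 80, 40],
])

```text
t: 12.48
eef_pos: [0.56, -0.1774, 0.1016]
tool_rot: [0.234, 0.644, 0.685, 0.248]
contact_force: [0.7, -0.2, 0.8]
gripper_width: 0.468
grasp_force: 0.0
```

```bash
python3 - <<'E'
from h import *
np.set_printoptions(precision=4,suppress=True)
rep();print(bot.get_obs()['q']);plan(up(30),YA,40);plan(up(5),YA,40)
p=bot.read_camera('scene');x,y=200,190
A=cv2.resize(p['pixels'][y:y+120,x:x+100,::-1],(500,600),interpolation=cv2.INTER_CUBIC)
for X in(tool()[0],C):
    u=(proj(p,X)-[x,y]+.5)*5-.5;print(u);cv2.circle(A,tuple(int(i) for i in u),3,(0,0,255),-1)
cv2.imwrite('pics/g3.png',cv2.convertScaleAbs(A,alpha=1.6))
E
```

```text
t 12.47 p [ 0.56   -0.1774  0.1016] y [0.765 0.048 0.642] z [ 0.641  0.038 -0.767] F [ 0.69 -0.15  0.79] w 39.9 g 0.0
[ 1.3578  0.8049 -1.2781  2.2853  1.957   0.4601 -1.2998]
at [ 0.56   -0.1774  0.1016] turn [-0.001, -0.001, 0.003] 0.2 shift [-0.8, -0.0, 15.1] 15.0
at [ 0.56   -0.1774  0.1016] turn [-0.001, -0.001, 0.003] 0.2 shift [-0.8, 0.0, 40.1] 40.0
[291.7944 317.6185]
[271.7523 445.7526]
```

View pics/g3.png

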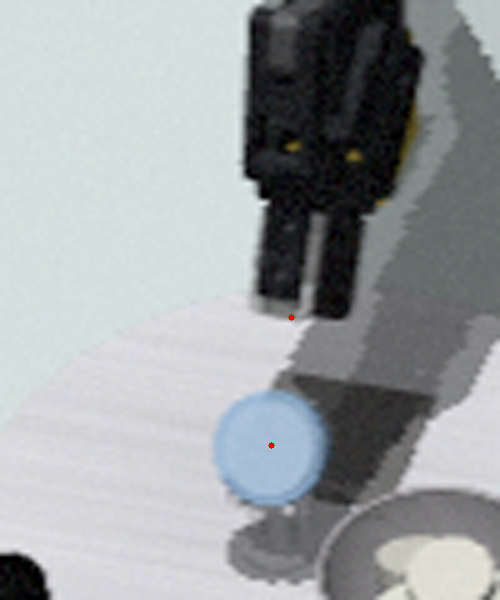

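```bash
python3 - <<'E'
from h import *
p=bot.read_camera('scene');t,r=tool();M=r.as_matrix()
for nm,yy in(('near outer',34),('near inner',20),('far inner',-20),('far outer',-34)):
  for zz in(0,-6):
    print(nm,zz,[((proj(p,t+M@np.array([xx,yy,zz])/1000)-[200,190]+.5)*5).round(0).tolist() for xx in(-11,11)])
E
```

```text
near outer 0 [[230.0, 313.0], [291.0, 323.0]]
near outer -6 [[233.0, 295.0], [294.0, 305.0]]
near inner 0 [[243.0, 312.0], [304.0, 323.0]]
near inner -6 [[246.0, 295.0], [306.0, 305.0]]
far inner 0 [[279.0, 312.0], [337.0, 322.0]]
far inner -6 [[281.0, 296.0], [340.0, 305.0]]
far outer 0 [[291.0, 312.0], [348.0, 322.0]]
far outer -6 [[293.0, 296.0], [351.0, 305.0]]
```

Request:
jog_arm([
  [0, 0, 0, -3, 0, 8, 34],
  [0, 0, 0, -3, 0, 17, 34],
  [0, 0, 0, -3, 0, 25, 34],
  [0, 0, 0, -3, 0, 30, 34],
  [0, 0, 0, -3, 0, 33, 34],
  [0, 0, 0, -3, 0, 33, 34],
])

```text
t: 13.32
eef_pos: [0.5812, -0.1806, 0.0762]
tool_rot: [0.235, 0.645, 0.684, 0.249]
contact_force: [-0.2, -0.0, 0.1]
gripper_width: 0.4
grasp_force: 0.0
```

```bash
python3 - <<'E'
from h import *
np.set_printoptions(precision=4,suppress=True)
rep();plan(up(5),YA,40)
p=bot.read_camera('scene');x,y=215,215
A=cv2.resize(p['pixels'][y:y+80,x:x+80,::-1],(600,600),interpolation=cv2.INTER_CUBIC)
cv2.imwrite('pics/g4.png',cv2.convertScaleAbs(A,alpha=1.8,beta=10))
E
```

```text
t 13.32 p [ 0.5812 -0.1806  0.0762] y [0.765 0.045 0.643] z [ 0.642  0.037 -0.766] F [-0.17 -0.05  0.08] w 34.2 g 0.0
at [ 0.5812 -0.1806  0.0762] turn [0.0, -0.0, 0.001] 0.1 shift [3.6, 0.2, 7.2] 8.0
```

View pics/g4.png

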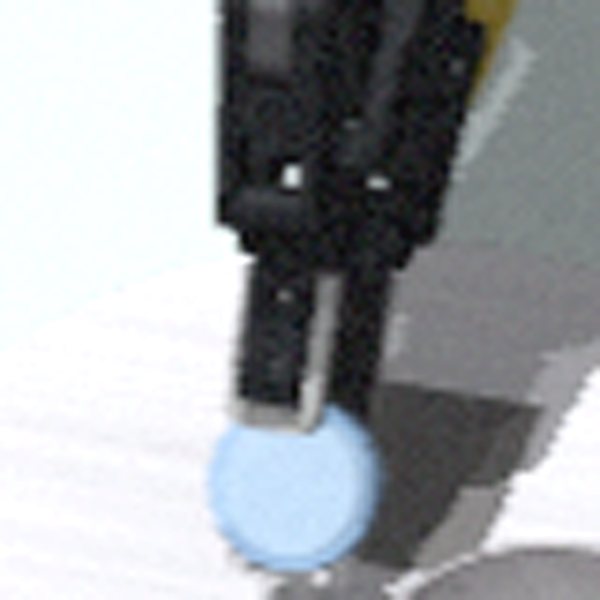

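Request:
jog_arm([
  [0, 0, 0, -1, 0, 2, 30],
  [0, 0, 0, -1, 0, 4, 26],
  [0, 0, 0, -1, 0, 5.5, 22],
  [0, 0, 0, -1, 0, 6.5, 20],
  [0, 0, 0, -1, 0, 6.5, 20],
])

```text
t: 14.0
eef_pos: [0.5854, -0.1815, 0.0714]
tool_rot: [0.235, 0.645, 0.684, 0.249]
contact_force: [0.4, -0.7, -0.2]
gripper_width: 0.232
grasp_force: 0.0
```

```bash
python3 - <<'E'
from h import *
rep();plan(up(5),YA,40)
E
```

```text
t 14.0 p [ 0.5854 -0.1815  0.0714] y [0.764 0.045 0.643] z [ 0.642  0.037 -0.766] F [ 0.4  -0.67 -0.16] w 19.8 g 0.0
at [ 0.5854 -0.1815  0.0714] turn [0.0, -0.0, 0.001] 0.1 shift [4.7, 0.1, 0.9] 5.0
```

No contact. Closing gently.

Request:
jog_arm([
  [0, 0, 0, 0, 0, 0, 14],
  [0, 0, 0, 0, 0, 0, 10],
  [0, 0, 0, 0, 0, 0, 6],
  [0, 0, 0, 0, 0, 0, 4],
  [0, 0, 0, 0, 0, 0, 4],
  [0, 0, 0, 0, 0, 0, 4],
], grip_force=25)

```text
t: 14.75
eef_pos: [0.5861, -0.1814, 0.0722]
tool_rot: [0.236, 0.644, 0.684, 0.249]
contact_force: [2.7, 0.8, 5.9]
gripper_width: 0.095
grasp_force: 28.8
```

```bash
python3 - <<'E'
from h import *
rep()
E
```

```text
t 14.75 p [ 0.5861 -0.1814  0.0722] y [0.763 0.046 0.644] z [ 0.643  0.037 -0.765] F [2.65 0.78 5.88] w 8.1 g 28.8
```

Request:
jog_arm([
  [0, 0, 0, 0, 0.7, -2, 4],
  [0, 0, 0, 0, 2, -8, 4],
  [0, 0, 0, 0, 4, -18, 4],
  [0, 0, 0, 0, 8, -35, 4],
  [0, 0, 0, 0, 14, -55, 4],
  [0, 0, 0, 0, 22, -75, 4],
  [0, 0, 0, 0, 30, -90, 4],
  [0, 0, 0, 0, 35, -100, 4],
  [0, 0, 0, 0, 35, -100, 4],
])

```text
t: 15.88
eef_pos: [0.5471, -0.1842, 0.1709]
tool_rot: [0.236, 0.645, 0.684, 0.248]
contact_force: [0.5, -0.1, -0.5]
gripper_width: 0.095
grasp_force: 28.3
```

```bash
python3 - <<'E'
from h import *
rep();print(bot.get_obs()['q'].round(2))
# slot estimates
plan([.622,.139,.15],-16.4,0)
D={}
for n in('scene','top'):
    L=[bot.read_camera(n) for _ in range(4)];p=dict(L[-1]);D[n]=p
    for th in('riser','striker','rack'):
        for l in L[:]: print(n,th,[(np.round(r['xy'],1).tolist(),round(r['score'],2)) for r in bot.tip_of(th,l)[:3]])
E
```

```text
t 15.88 p [ 0.5471 -0.1842  0.1709] y [0.765 0.046 0.643] z [ 0.642  0.034 -0.766] F [ 0.52 -0.15 -0.48] w 8.2 g 28.3
[ 1.43  0.54 -1.27  2.27  1.54  0.23 -1.02]
at [ 0.5471 -0.1842  0.1709] turn [0.691, -0.117, 0.33] 44.4 shift [318.4, 58.7, 75.2] 332.0
scene riser [([430.6, 357.6], 0.49)]
scene riser [([428.8, 359.0], 0.45)]
scene riser [([430.9, 359.1], 0.67)]
scene riser [([428.9, 360.2], 0.59)]
scene striker [([441.3, 332.9], 0.71), ([204.3, 308.3], 0.69), ([448.1, 316.5], 0.64)]
scene striker [([256.9, 225.4], 0.88), ([449.2, 316.5], 0.8), ([439.3, 334.3], 0.75)]
scene striker [([257.2, 223.6], 0.93), ([452.5, 316.9], 0.73), ([440.8, 332.4], 0.57)]
scene striker [([448.4, 317.7], 0.81), ([438.2, 333.1], 0.65), ([257.4, 222.2], 0.58)]
scene rack [([438.4, 346.5], 0.86)]
scene rack [([437.8, 344.4], 0.62)]
scene rack [([435.4, 344.4], 0.59)]
scene rack [([439.8, 345.0], 0.96), ([430.7, 357.3], 0.23)]
top riser []
top riser [([219.1, 184.8], 0.44)]
top riser [([220.1, 185.1], 0.59)]
top riser [([347.6, 211.6], 0.74), ([222.2, 182.7], 0.63)]
top striker [([351.2, 196.8], 0.64), ([207.8, 212.7], 0.46), ([210.7, 194.6], 0.41)]
top striker [([351.8, 196.1], 0.63), ([207.5, 214.5], 0.55), ([208.8, 196.7], 0.39)]
top striker [([210.8, 195.7], 0.68), ([206.4, 213.6], 0.66), ([352.5, 196.5], 0.62)]
top striker [([207.8, 216.4], 0.59), ([208.2, 195.1], 0.47), ([352.5, 196.3], 0.38)]
top rack [([213.9, 201.5], 0.57)]
top rack [([215.4, 202.0], 0.92)]
top rack [([214.5, 201.3], 0.66), ([261.6, 232.1], 0.18)]
top rack [([213.5, 200.4], 0.58)]
```

```bash
cat > cal.py <<'E'
from h import *
def avg(n,k=4):
    L=[bot.read_camera(n) for _ in range(k)];p=dict(L[-1]);p['pixels']=np.mean([l['pixels'] for l in L],0).astype(np.float32);return p
def blue(p,guess,h=22):
    x,y=(np.array(guess)-h).astype(int).clip(0);im=p['pixels'][y:y+2*h,x:x+2*h];b=im[...,2]-im[...,0]
    b0=np.median(b);m=(b>b0+0.5*(np.percentile(b,98)-b0)).astype(np.uint8)
    k,l,st,c=cv2.connectedComponentsWithStats(m);i=1+st[1:,4].argmax();return c[i]+[x,y],st[i]
E
python3 - <<'E'
from cal import *
import pickle
from scipy.optimize import minimize
np.set_printoptions(precision=4,suppress=True)
t,r=tool();X=t+r.apply([0,0,.0055]);print('X',X)
P={n:avg(n) for n in('scene','top')};cs=[]
for n,p in P.items():
    c,st=blue(p,proj(p,X));cs.append(c);print(n,c,st,'pred',proj(p,X),'atz',atz(p,c,X[2]))
print('tri',tri(list(P.values()),cs))
D=pickle.load(open('avg.pkl','rb'))
E=[((-1,-1),(1,-1)),((1,-1),(1,1)),((1,1),(-1,1)),((-1,1),(-1,-1))]
def cost(v,p,g,zs=(.01,)):
    c,s=np.cos(v[2]),np.sin(v[2]);tot=0
    for a,b in E:
        for f in np.linspace(.03,.97,60):
            q=(np.array(a)*(1-f)+np.array(b)*f)*[.07,.03]
            w=[v[0]+c*q[0]-s*q[1],v[1]+s*q[0]+c*q[1],.01]
            u=proj(p,w).astype(np.float32);tot+=cv2.getRectSubPix(g,(1,1),(float(u[0]),float(u[1])))[0,0]
    return -tot
for n in D:
    g=cv2.GaussianBlur(D[n]['pixels'],(0,0),1.0).astype(np.float32).mean(2);G=np.hypot(cv2.Sobel(g,5,1,0),cv2.Sobel(g,5,0,1)).astype(np.float32)
    best=min((minimize(cost,[.582+dx,.151+dy,-.286],args=(D[n],G),method='Nelder-Mead',options=dict(initial_simplex=np.array([[.582+dx,.151+dy,-.286],[.586+dx,.151+dy,-.286],[.582+dx,.155+dy,-.286],[.582+dx,.151+dy,-.25]]))) for dx in(-.003,.003) for dy in(-.003,.003)),key=lambda o:o.fun)
    x,y,a=best.x;print(n,best.x,np.degrees(a),best.fun,'slot',x+.042*np.cos(a),y+.042*np.sin(a))
E
```

```text
X [ 0.5515 -0.1834  0.1663]
scene [251.8193 226.1145] [ 14  17  20  19 166] pred [253.8394 220.7104] atz [ 0.5661 -0.1809  0.1663]
top [348.2615 197.9231] [12 18  8 11 65] pred [355.4099 197.5366] atz [ 0.5502 -0.1677  0.1663]
tri [ 0.5557 -0.1767  0.1582]
scene [ 0.5908  0.1524 -0.2909] -16.66845740111729 -24856.837890625 slot 0.631053474944671 0.1403781280353329
top [ 0.5783  0.1495 -0.2853] -16.34879498959521 -14530.0146484375 slot 0.6186005570297091 0.13770750723580624
```

```bash
cat > fit.py <<'E'
from cal import *
import pickle
from scipy.optimize import minimize
D=pickle.load(open('avg.pkl','rb'))
def hull(v,p):
    c,s=np.cos(v[2]),np.sin(v[2])
    V=[proj(p,[v[0]+c*a*.07-s*b*.03,v[1]+s*a*.07+c*b*.03,z]) for a in(-1,1) for b in(-1,1) for z in(0,.01)]
    return cv2.convexHull(np.float32(V))[:,0]
def mask(v,p,x0,y0,n,S=8):
    m=np.zeros((n*S,n*S),np.uint8);cv2.fillPoly(m,[np.int32(np.round((hull(v,p)-[x0,y0]+.5)*S*16))],255,shift=4)
    return cv2.resize(m,(n,n),interpolation=cv2.INTER_AREA)/255.
def fit(n,im,x0,y0,N=90):
    p=D[n];w=im[y0:y0+N,x0:x0+N].astype(np.float32)
    bg=np.median(w.reshape(-1,3),0);d=np.abs(w-bg).sum(2)
    th=float(cv2.threshold(d.clip(0,255).astype(np.uint8),0,255,cv2.THRESH_OTSU)[0])
    # robust: difference saturates
    f=np.clip(d/(1.0*th),0,1)
    f=cv2.morphologyEx(f.astype(np.float32),cv2.MORPH_CLOSE,np.ones((3,3)))
    c=lambda v:np.abs(mask(v,p,x0,y0,N)-f).sum()
    o=min((minimize(c,[.582+dx,.151,-.288],method='Nelder-Mead',options=dict(maxiter=200,initial_simplex=np.array([[.582+dx,.151,-.288],[.588+dx,.151,-.288],[.582+dx,.156,-.288],[.582+dx,.151,-.24]]))) for dx in(-.005,0,.006)),key=lambda o:o.fun)
    return o,f
E
python3 - <<'E'
from fit import *
np.set_printoptions(precision=4,suppress=True)
for n,x0,y0 in(('scene',392,295),('top',170,157)):
    o,f=fit(n,D[n]['pixels'],x0,y0);x,y,a=o.x
    print(n,o.x,np.degrees(a),o.fun,f.sum(),'slot',x+.042*np.cos(a),y+.042*np.sin(a),hull(o.x,D[n]).round(0).tolist())
E
```

```text
scene [ 0.5833  0.1524 -0.2903] -16.630842443675064 239.59832304011957 2698.9146 slot 0.6235181032373001 0.14033506402373247 [[472.0, 323.0], [471.0, 326.0], [436.0, 381.0], [402.0, 364.0], [403.0, 361.0], [440.0, 309.0]]
top [ 0.5801  0.1509 -0.2843] -16.28851271780076 627.8034858251904 1996.0944 slot 0.6204626923706743 0.13914046624985185 [[235.0, 179.0], [216.0, 231.0], [193.0, 223.0], [192.0, 223.0], [211.0, 170.0], [234.0, 177.0]]
```

```bash
python3 - <<'E'
from h import *
plan([.6225,.136,.15],-16.5,0)
E
```

```text
at [ 0.5479 -0.1836  0.1705] turn [0.692, -0.12, 0.332] 44.5 shift [314.7, 58.3, 75.4] 329.0
```

Request:
jog_arm([
  [0.05, -0.01, 0.025, 15, 2, 2, 4],
  [0.13, -0.024, 0.065, 50, 8, 8, 4],
  [0.22, -0.04, 0.11, 90, 15, 18, 4],
  [0.32, -0.056, 0.155, 130, 22, 28, 4],
  [0.42, -0.073, 0.2, 175, 30, 38, 4],
  [0.52, -0.09, 0.25, 220, 40, 50, 4],
  [0.61, -0.106, 0.295, 260, 48, 62, 4],
  [0.67, -0.116, 0.32, 295, 55, 70, 4],
  [0.692, -0.12, 0.332, 315, 58, 75, 4],
  [0.692, -0.12, 0.332, 315, 58, 75, 4],
])

```text
t: 19.12
eef_pos: [0.622, 0.1385, 0.1498]
tool_rot: [-0.001, 0.8, 0.6, 0.0]
contact_force: [-0.1, 0.1, 0.5]
gripper_width: 0.097
grasp_force: 28.3
```

```bash
python3 - <<'E'
from h import *
rep();print(bot.get_obs()['q'].round(2));plan([.6225,.136,.09],-16.5,0)
E
```

```text
t 19.12 p [0.622  0.1385 0.1498] y [ 0.96  -0.281 -0.001] z [-0.001  0.002 -1.   ] F [-0.06  0.1   0.46] w 8.3 g 28.3
[ 0.43  0.79 -1.14  1.67  0.76  1.2  -1.19]
at [0.622  0.1385 0.1498] turn [-0.001, -0.001, 0.003] 0.2 shift [-2.3, 1.3, 59.8] 60.0
```

Request:
jog_arm([
  [0, 0, 0, 0, 0, 20, 4],
  [0, 0, 0, 0, 0, 45, 4],
  [0, 0, 0, 0, 0, 60, 4],
  [0, 0, 0, 0, 0, 65, 4],
  [0, 0, 0, 0, 0, 65, 4],
  [0, 0, 0, 0, 0, 65, 4],
])

```text
t: 19.88
eef_pos: [0.6224, 0.1366, 0.0859]
tool_rot: [-0.0, 0.801, 0.599, 0.0]
contact_force: [-0.2, 0.4, 0.2]
gripper_width: 0.098
grasp_force: 28.3
```

```bash
python3 - <<'E'
from cal import *
np.set_printoptions(precision=4,suppress=True)
rep();t,r=tool();M=r.as_matrix()
p=avg('scene',5);x,y,N,S=395,285,100,6
A=cv2.resize(p['pixels'][y:y+N,x:x+N,::-1].clip(0,255).astype(np.uint8),(600,600),interpolation=cv2.INTER_CUBIC)
f=lambda X:((proj(p,X)-[x,y]+.5)*S)
print('bottom centre pred',f(t+M@[0,.0045,.026]),f(t+M@[0,-.0045,.026]),'centre',f(t+M@[0,.0045,.0055]),'sides',f(t+M@[.0205,.0045,.0055]),f(t+M@[-.0205,.0045,.0055]))
a=np.radians(-16.5);ux=np.array([np.cos(a),np.sin(a),0]);uy=np.array([-np.sin(a),np.cos(a),0])
S0=np.array([.6225,.140,0])
for dx in(8.5,-8.5):
  for dy in(10,-10):
    print('tine',dx,dy,'top',f(S0+ux*dx/1e3+uy*dy/1e3+[0,0,.032]),'base',f(S0+ux*dx/1e3+uy*dy/1e3+[0,0,.01]))
g=lambda X:f(X)
d=lambda v:((proj(p,S0+[0,0,.03]+np.array(v)/1e3)-proj(p,S0+[0,0,.03]))*S).round(2)
print('per mm ux,uy,z',d(ux),d(uy),d([0,0,1]))
cv2.imwrite('pics/g5.png',cv2.convertScaleAbs(A,alpha=1.6,beta=5))
E
```

```text
t 19.88 p [0.6224 0.1366 0.0859] y [ 0.959 -0.283  0.001] z [ 0.001  0.001 -1.   ] F [-0.16  0.4   0.24] w 8.4 g 28.3
bottom centre pred [196.9337 322.2762] [212.0723 300.5383] centre [205.6878 270.2716] sides [278.3355 303.9755] [134.5013 237.2456]
tine 8.5 10 top [225.3527 420.0173] base [215.8653 472.0023]
tine 8.5 -10 top [157.4921 387.1124] base [149.1247 439.1077]
tine -8.5 10 top [253.1848 378.5027] base [243.3829 430.5283]
tine -8.5 -10 top [185.834  346.3649] base [177.1348 398.3888]
per mm ux,uy,z [-1.65  2.42] [3.38 1.63] [ 0.42 -2.4 ]
```

View pics/g5.png

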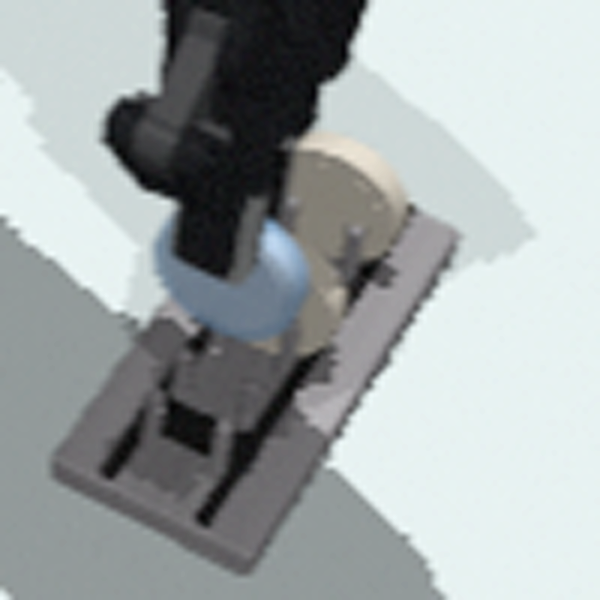

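```bash
cat > df.py <<'E'
from cal import *
from scipy.optimize import minimize
def discfit(u,slot=(.6225,.140)):
    p=avg('scene',5);t,r=tool();M=r.as_matrix()
    c0=proj(p,t+M@[0,0,u]);x,y,N=int(c0[0])-28,int(c0[1])-28,60
    w=p['pixels'][y:y+N,x:x+N];b=w[...,2]-w[...,0];lum=w.mean(2)
    hi=np.percentile(b,97);f=np.clip((b-.25*hi)/(.5*hi),0,1)
    valid=cv2.erode((lum>45).astype(np.uint8),np.ones((3,3)))
    valid[:int(c0[1]-y)-6]=0
    th=np.linspace(0,2*np.pi,60)
    def mk(v):
        ps=[proj(p,t+M@np.array([v[0]+.0205*np.cos(a),v[1]+s*.0045,u+.0205*np.sin(a)])) for a in th for s in(-1,1)]
        h=cv2.convexHull(np.float32(ps))[:,0];m=np.zeros((N*8,N*8),np.uint8)
        cv2.fillPoly(m,[np.int32(np.round((h-[x,y]+.5)*128))],255,shift=4);return cv2.resize(m,(N,N),interpolation=cv2.INTER_AREA)/255.
    c=lambda v:(np.abs(mk(v)-f)*valid).sum()
    o=min((minimize(c,[a,0],method='Nelder-Mead',options=dict(initial_simplex=np.array([[a,0],[a+.003,0],[a,.003]]))) for a in(0,.004)),key=lambda o:o.fun)
    X=t+M@[o.x[0],o.x[1],u];a=np.radians(-16.5);e=np.array(slot)-X[:2]
    print('u',u,'disc in tool x,y mm',o.x*1e3,'cost',round(o.fun,1),f.sum().round(0),'to slot ux,uy mm',((e@[np.cos(a),np.sin(a)])*1e3).round(2),((e@[-np.sin(a),np.cos(a)])*1e3).round(2))
E
python3 -c "
from df import *
np.set_printoptions(precision=2,suppress=True)
rep()
for u in(.0045,.006,.0075):discfit(u)"
```

```text
t 20.12 p [0.62 0.14 0.09] y [ 0.96 -0.28  0.  ] z [ 0.  0. -1.] F [-0.21  0.02  0.58] w 8.3 g 28.3
u 0.0045 disc in tool x,y mm [4.95 0.87] cost 79.0 399.0 to slot ux,uy mm -1.49 -1.19
u 0.006 disc in tool x,y mm [ 4.48 -0.1 ] cost 79.2 395.0 to slot ux,uy mm -0.48 -0.74
u 0.0075 disc in tool x,y mm [ 4.04 -1.52] cost 73.7 395.0 to slot ux,uy mm 0.96 -0.29
```

Request:
jog_arm([
  [0, 0, 0, -1.5, 0, 8, 4],
  [0, 0, 0, -1.5, 0, 16, 4],
  [0, 0, 0, -1.5, 0, 21, 4],
  [0, 0, 0, -1.5, 0, 23, 4],
  [0, 0, 0, -1.5, 0, 23, 4],
  [0, 0, 0, -1.5, 0, 23, 4],
])

```text
t: 21.62
eef_pos: [0.6217, 0.135, 0.0624]
tool_rot: [-0.0, 0.801, 0.599, 0.0]
contact_force: [0.4, 0.2, -0.2]
gripper_width: 0.094
grasp_force: 28.3
```

```bash
python3 -c "
from df import *
np.set_printoptions(precision=4,suppress=True)
rep()
for u in(.0045,.006,.0075):discfit(u)"
```

```text
t 21.62 p [0.6217 0.135  0.0624] y [ 0.959 -0.284 -0.   ] z [-0.  0. -1.] F [ 0.4   0.2  -0.24] w 8.0 g 28.3
u 0.0045 disc in tool x,y mm [5.2834 0.9062] cost 54.1 354.0 to slot ux,uy mm -1.57 -0.09
u 0.006 disc in tool x,y mm [ 4.837  -0.2727] cost 49.2 356.0 to slot ux,uy mm -0.31 0.43
u 0.0075 disc in tool x,y mm [ 4.3469 -1.4403] cost 56.1 357.0 to slot ux,uy mm 0.9 0.88
```

Aligned. Next I descend past the tine tops in small steps, watching the force.

Request:
jog_arm([
  [0, 0, 0, 0, -0.3, 1.5, 4],
  [0, 0, 0, 0, -0.3, 3, 4],
  [0, 0, 0, 0, -0.3, 4.5, 4],
  [0, 0, 0, 0, -0.3, 6, 4],
  [0, 0, 0, 0, -0.3, 6, 4],
])

```text
t: 23.0
eef_pos: [0.6212, 0.1348, 0.056]
tool_rot: [-0.0, 0.801, 0.598, -0.0]
contact_force: [0.3, -0.2, 0.1]
gripper_width: 0.095
grasp_force: 28.3
```

Request:
jog_arm([
  [0, 0, 0, 0, 0, 1, 4],
  [0, 0, 0, 0, 0, 2, 4],
  [0, 0, 0, 0, 0, 2, 4],
])

```text
t: 23.38
eef_pos: [0.6212, 0.1348, 0.054]
tool_rot: [-0.0, 0.801, 0.598, -0.0]
contact_force: [1.2, -0.5, 0.4]
gripper_width: 0.093
grasp_force: 28.3
```

Request:
jog_arm([
  [0, 0, 0, 0, 0, 1, 4],
  [0, 0, 0, 0, 0, 2, 4],
  [0, 0, 0, 0, 0, 2, 4],
])

```text
t: 23.75
eef_pos: [0.6212, 0.1349, 0.052]
tool_rot: [-0.0, 0.801, 0.599, -0.0]
contact_force: [-0.1, -0.2, -0.4]
gripper_width: 0.093
grasp_force: 28.3
```

```bash
python3 -c "
from h import *
rep()
F=[]
for i in range(4): bot.read_camera('scene');F.append(bot.get_obs()['contact_force'])
print(np.round(F,2), tool()[0].round(4))"
```

```text
t 23.75 p [0.6212 0.1349 0.052 ] y [ 0.959 -0.284 -0.001] z [-0.001  0.    -1.   ] F [-0.12 -0.17 -0.4 ] w 8.0 g 28.3
[[ 0.23 -0.71 -0.66]
 [ 0.29  0.28 -0.3 ]
 [-1.17 -0.6   0.06]
 [-1.   -0.29  0.18]] [0.6213 0.1349 0.0522]
```

Request:
jog_arm([
  [0, 0, 0, 0, 0, 1, 4],
  [0, 0, 0, 0, 0, 2, 4],
  [0, 0, 0, 0, 0, 3, 4],
  [0, 0, 0, 0, 0, 3, 4],
])

```text
t: 24.45
eef_pos: [0.6212, 0.1349, 0.049]
tool_rot: [-0.0, 0.801, 0.599, -0.0]
contact_force: [0.6, -0.1, -1.1]
gripper_width: 0.096
grasp_force: 28.3
```

Request:
jog_arm([
  [0, 0, 0, 0, 0, 0.5, 4],
  [0, 0, 0, 0, 0, 1, 4],
  [0, 0, 0, 0, 0, 1, 4],
])

```text
t: 24.82
eef_pos: [0.6213, 0.1349, 0.0481]
tool_rot: [-0.0, 0.801, 0.598, -0.0]
contact_force: [0.2, 0.0, -0.2]
gripper_width: 0.095
grasp_force: 28.3
```

Request:
jog_arm([
  [0, 0, 0, 0, 0, 0.4, 4],
  [0, 0, 0, 0, 0, 0.8, 4],
  [0, 0, 0, 0, 0, 0.8, 4],
])

```text
t: 25.2
eef_pos: [0.6213, 0.1348, 0.0473]
tool_rot: [-0.0, 0.801, 0.599, -0.0]
contact_force: [-0.5, 0.5, 0.3]
gripper_width: 0.098
grasp_force: 28.3
```

Request:
jog_arm([
  [0, 0, 0, 0, 0, 0.6, 4],
  [0, 0, 0, 0, 0, 0.6, 4],
])

```text
t: 25.45
eef_pos: [0.6212, 0.1349, 0.0467]
tool_rot: [-0.0, 0.801, 0.598, -0.0]
contact_force: [0.8, 0.0, -0.9]
gripper_width: 0.093
grasp_force: 28.3
```

Request:
jog_arm([
  [0, 0, 0, 0, 0, 0.6, 4],
  [0, 0, 0, 0, 0, 0.6, 4],
])

```text
t: 25.7
eef_pos: [0.6213, 0.1349, 0.0461]
tool_rot: [-0.0, 0.801, 0.599, -0.0]
contact_force: [0.0, 0.6, 0.6]
gripper_width: 0.096
grasp_force: 28.3
```

Request:
jog_arm([
  [0, 0, 0, 0, 0, 0.6, 4],
  [0, 0, 0, 0, 0, 0.6, 4],
])

```text
t: 25.95
eef_pos: [0.6213, 0.1348, 0.0455]
tool_rot: [-0.0, 0.801, 0.599, -0.0]
contact_force: [-0.3, -0.1, -0.7]
gripper_width: 0.096
grasp_force: 28.3
```

Request:
jog_arm([
  [0, 0, 0, 0, 0, 0.6, 4],
  [0, 0, 0, 0, 0, 0.6, 4],
])

```text
t: 26.2
eef_pos: [0.6212, 0.1349, 0.0449]
tool_rot: [-0.0, 0.801, 0.599, -0.0]
contact_force: [0.7, 0.7, 0.3]
gripper_width: 0.097
grasp_force: 28.3
```

Request:
jog_arm([
  [0, 0, 0, 0, 0, 0.6, 4],
  [0, 0, 0, 0, 0, 0.6, 4],
])

```text
t: 26.45
eef_pos: [0.6213, 0.1349, 0.0443]
tool_rot: [-0.0, 0.801, 0.599, -0.0]
contact_force: [-0.1, 0.3, -0.1]
gripper_width: 0.095
grasp_force: 28.3
```

Request:
jog_arm([
  [0, 0, 0, 0, 0, 0.6, 4],
  [0, 0, 0, 0, 0, 0.6, 4],
])

```text
t: 26.7
eef_pos: [0.6212, 0.1349, 0.0437]
tool_rot: [-0.0, 0.801, 0.599, -0.0]
contact_force: [0.0, -0.4, 0.2]
gripper_width: 0.099
grasp_force: 28.3
```

Request:
jog_arm([
  [0, 0, 0, 0, 0, 0.6, 4],
  [0, 0, 0, 0, 0, 0.6, 4],
])

```text
t: 26.95
eef_pos: [0.6212, 0.1349, 0.0431]
tool_rot: [-0.0, 0.801, 0.599, -0.0]
contact_force: [0.6, 0.5, -0.6]
gripper_width: 0.096
grasp_force: 28.3
```

Request:
jog_arm([
  [0, 0, 0, 0, 0, 0.6, 4],
  [0, 0, 0, 0, 0, 0.6, 4],
])

```text
t: 27.2
eef_pos: [0.6213, 0.1348, 0.0425]
tool_rot: [-0.0, 0.801, 0.598, -0.0]
contact_force: [0.6, -1.1, -0.2]
gripper_width: 0.095
grasp_force: 28.3
```

Request:
jog_arm([
  [0, 0, 0, 0, 0, 0.6, 4],
  [0, 0, 0, 0, 0, 0.6, 4],
])

```text
t: 27.45
eef_pos: [0.6213, 0.1349, 0.042]
tool_rot: [-0.0, 0.801, 0.599, -0.0]
contact_force: [-0.9, -1.1, 0.0]
gripper_width: 0.094
grasp_force: 28.4
```

Request:
jog_arm([
  [0, 0, 0, 0, 0, 0.6, 4],
  [0, 0, 0, 0, 0, 0.6, 4],
])

```text
t: 27.7
eef_pos: [0.6213, 0.1349, 0.0415]
tool_rot: [-0.0, 0.801, 0.599, -0.0]
contact_force: [-0.7, 0.6, 1.7]
gripper_width: 0.096
grasp_force: 28.6
```

```bash
python3 -c "
from h import *
F=[];G=[];Z=[]
for i in range(6): bot.read_camera('scene');s=bot.get_obs();F.append(s['contact_force']);G.append(s['grasp_force']);Z.append(s['eef_pos'][2])
print(np.mean(F,0).round(2),np.std(F,0).round(2),np.round(G,2),np.mean(Z).round(5))"
```

```text
[-0.67 -0.4   2.48] [0.53 0.31 0.22] [28.61 28.61 28.62 28.62 28.63 28.63] 0.04149
```

Request:
jog_arm([
  [0, 0, 0, 0, 0, -0.45, 4],
  [0, 0, 0, 0, 0, -0.45, 4],
  [0, 0, 0, 0, 0, -0.45, 4],
])

```text
t: 28.38
eef_pos: [0.6213, 0.1349, 0.0418]
tool_rot: [-0.0, 0.801, 0.599, -0.0]
contact_force: [0.1, 0.7, 0.9]
gripper_width: 0.097
grasp_force: 28.5
```

```bash
python3 -c "
from h import *
F=[];Z=[]
for i in range(8): bot.read_camera('scene');s=bot.get_obs();F.append(s['contact_force']);Z.append(s['eef_pos'][2])
print(np.mean(F,0).round(2),np.std(F,0).round(2),s['grasp_force'],np.mean(Z).round(5))"
```

```text
[-0.21 -0.07  1.15] [0.58 0.43 0.47] 28.479285836219788 0.04177
```

Request:
jog_arm([
  [0, 0, 0, 0, 0, 0, 7],
  [0, 0, 0, 0, 0, 0, 8.2],
  [0, 0, 0, 0, 0, 0, 9],
  [0, 0, 0, 0, 0, 0, 10],
  [0, 0, 0, 0, 0, 0, 12],
  [0, 0, 0, 0, 0, 0, 16],
  [0, 0, 0, 0, 0, 0, 20],
  [0, 0, 0, 0, 0, 0, 22],
  [0, 0, 0, 0, 0, 0, 22],
], grip_force=20)

```text
t: 29.9
eef_pos: [0.6213, 0.1349, 0.0418]
tool_rot: [-0.0, 0.801, 0.599, -0.0]
contact_force: [-0.3, 0.1, -0.7]
gripper_width: 0.258
grasp_force: 0.0
```

```bash
python3 -c "
from df import *
np.set_printoptions(precision=4,suppress=True)
rep()
discfit(.0058)"
```

```text
t 29.9 p [0.6213 0.1349 0.0418] y [ 0.959 -0.283 -0.   ] z [-0.  0. -1.] F [-0.31  0.13 -0.74] w 22.1 g 0.0
u 0.0058 disc in tool x,y mm [8.1423 1.6043] cost 45.4 250.0 to slot ux,uy mm -1.86 -2.89
```

Request:
jog_arm([
  [0, 0, 0, 0, 0, -5, 22],
  [0, 0, 0, 0, 0, -15, 22],
  [0, 0, 0, 0, 0, -30, 22],
  [0, 0, 0, 0, 0, -60, 40],
  [0, 0, 0, 0, 0, -100, 85],
  [0, 0, 0, 0, 0, -140, 85],
  [0, 0, 0, 0, 0, -170, 85],
  [0, 0, 0, 0, 0, -180, 85],
])

```text
t: 31.15
eef_pos: [0.622, 0.1356, 0.2248]
tool_rot: [0.001, 0.801, 0.599, 0.002]
contact_force: [0.1, -0.6, -0.1]
gripper_width: 0.999
grasp_force: 0.0
```

```bash
python3 - <<'E'
from cal import *
rep()
p=avg('scene',4);x,y,N=395,285,100
A=cv2.resize(p['pixels'][y:y+N,x:x+N,::-1].clip(0,255).astype(np.uint8),(600,600),interpolation=cv2.INTER_CUBIC)
cv2.imwrite('pics/g6.png',cv2.convertScaleAbs(A,alpha=1.6,beta=5))
c,st=blue(p,(428,345));print(c,st)
for z in(.0355,):
    X=atz(p,c,z);e=X[:2]-[.6225,.140];a=np.radians(-16.5);print(X,e@[np.cos(a),np.sin(a)],e@[-np.sin(a),np.cos(a)])
# set-aside grasp pose (yaw as released)
plan([.5024,.0249,.13],-83.3);plan([.5024,.0249,.0186],-83.3)
E
```

```text
t 31.15 p [0.622  0.1356 0.2248] y [ 0.959 -0.283  0.003] z [ 0.003  0.001 -1.   ] F [ 0.09 -0.62 -0.08] w 85.3 g 0.0
[429.28172589 346.08883249] [ 11  13  25  22 394]
[0.62069508 0.14019055 0.0355    ] -0.001784713307819961 -0.00032992584692823784
at [0.6209 0.1344 0.2208] turn [-0.001, 0.002, 1.166] 66.8 shift [-138.5, -82.5, 91.0] 185.0
at [0.6209 0.1344 0.2208] turn [-0.001, 0.002, 1.166] 66.8 shift [-138.4, -82.3, 202.4] 259.0
```

View pics/g6.png

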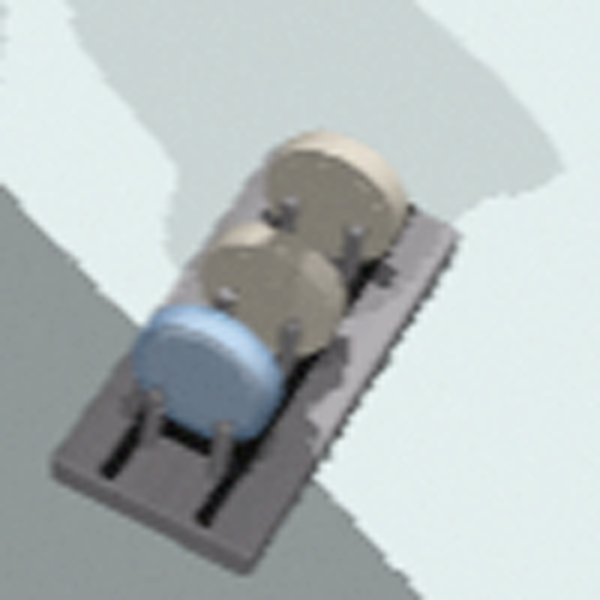

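Request:
jog_arm([
  [0, 0, 0.16, -20, -12, 2, 85],
  [0, 0, 0.33, -45, -27, 6, 85],
  [0, 0, 0.5, -70, -42, 12, 85],
  [0, 0, 0.67, -95, -57, 30, 85],
  [0, 0, 0.84, -118, -71, 55, 85],
  [0, 0, 1.01, -132, -79, 78, 85],
  [0, 0, 1.166, -138.5, -82.5, 91, 85],
  [0, 0, 1.166, -138.5, -82.5, 91, 85],
  [0, 0, 1.166, -138.5, -82.5, 91, 85],
  [0, 0, 1.166, -138.5, -82.5, 91, 85],
])

```text
t: 32.6
eef_pos: [0.5035, 0.026, 0.1312]
tool_rot: [-0.0, 0.998, 0.06, 0.0]
contact_force: [-0.1, 0.2, -0.0]
gripper_width: 0.991
grasp_force: 0.0
```

```bash
python3 - <<'E'
from h import *
rep();plan([.5024,.0249,.0186],-83.3)
E
```

```text
t 32.6 p [0.5035 0.026  0.1312] y [ 0.119 -0.993 -0.001] z [ 0.     0.001 -1.   ] F [-0.08  0.24 -0.03] w 84.7 g 0.0
at [0.5035 0.026  0.1312] turn [-0.001, -0.0, 0.002] 0.1 shift [-1.3, 1.1, 112.6] 113.0
```

Request:
jog_arm([
  [0, 0, 0, -0.5, 0.5, 30, 85],
  [0, 0, 0, -0.5, 0.5, 65, 85],
  [0, 0, 0, -0.5, 0.5, 95, 85],
  [0, 0, 0, -0.5, 0.5, 111, 85],
  [0, 0, 0, -0.5, 0.5, 111, 85],
  [0, 0, 0, -0.5, 0.5, 111, 45],
  [0, 0, 0, -0.5, 0.5, 111, 45],
  [0, 0, 0, -0.5, 0.5, 111, 45],
  [0, 0, 0, -0.5, 0.5, 111, 45],
  [0, 0, 0, -0.5, 0.5, 111, 45],
], grip_force=40)

```text
t: 33.85
eef_pos: [0.5034, 0.025, 0.021]
tool_rot: [0.0, 0.998, 0.059, 0.001]
contact_force: [-1.0, -0.9, 6.7]
gripper_width: 0.636
grasp_force: 43.5
```

```bash
python3 - <<'E'
from h import *
rep();plan([.5282,-.1858,.15],-83.3);plan([.5282,-.1858,.15],-86.2)
E
```

```text
t 33.85 p [0.5034 0.025  0.021 ] y [ 0.117 -0.993  0.   ] z [ 0.002 -0.    -1.   ] F [-0.99 -0.88  6.69] w 54.3 g 43.5
at [0.5034 0.025  0.021 ] turn [0.0, -0.002, 0.0] 0.1 shift [0.2, 212.3, -128.9] 248.0
at [0.5034 0.025  0.021 ] turn [0.0, -0.002, 0.051] 2.9 shift [0.2, 212.3, -128.9] 248.0
```

Request:
jog_arm([
  [0, 0, 0, 0, 0, -15, 45],
  [0, 0, 0, 0, 0, -40, 45],
  [0, 0, 0, 0, 0, -75, 45],
  [0, 0, 0, 0, 0, -110, 45],
  [0, 0, 0, 0, 30, -110, 45],
  [0, 0, 0.02, 0, 80, -110, 45],
  [0, 0, 0.051, 0, 130, -110, 45],
  [0, 0, 0.051, 0, 180, -110, 45],
  [0, 0, 0.051, 0, 207, -110, 45],
  [0, 0, 0.051, 0, 212, -110, 45],
])

```text
t: 35.1
eef_pos: [0.5266, -0.1882, 0.1299]
tool_rot: [0.0, 1.0, 0.031, -0.001]
contact_force: [0.3, 0.6, -3.5]
gripper_width: 0.642
grasp_force: 43.9
```

Request:
jog_arm([
  [0, 0, 0, 0, 0, 25, 45],
  [0, 0, 0, 0, 0, 55, 45],
  [0, 0, 0, 0, 0, 72, 45],
  [0, 0, 0, 0, 0, 80, 45],
  [0, 0, 0, 0, 0, 80, 45],
  [0, 0, 0, 0, 0, 80, 45],
])

```text
t: 35.85
eef_pos: [0.528, -0.1856, 0.0507]
tool_rot: [0.0, 0.999, 0.033, 0.001]
contact_force: [0.6, -0.3, -3.6]
gripper_width: 0.639
grasp_force: 43.8
```

```bash
python3 - <<'E'
from cal import *
np.set_printoptions(precision=4,suppress=True)
rep();p=avg('scene',4);plan([.5282,-.1858,.0415],-86.2)
for n in('scene','top'):
    q=bot.read_camera(n)
    for th,z in(('pad',.02),('cube',.03)):
        for r in bot.tip_of(th,q)[:5]:
            X=atz(q,r['xy'],z)
            if abs(X[0]-.53)<.05 and abs(X[1]+.18)<.05: print(n,th,X,round(r['score'],2))
E
```

```text
t 35.85 p [ 0.528  -0.1856  0.0507] y [ 0.066 -0.998  0.   ] z [ 0.001 -0.    -1.   ] F [ 0.58 -0.27 -3.61] w 54.6 g 43.8
at [ 0.5276 -0.1858  0.0504] turn [0.0, -0.0, -0.0] 0.0 shift [0.6, 0.0, 8.9] 9.0
scene pad [ 0.5345 -0.1795  0.02  ] 0.61
scene cube [ 0.5243 -0.1827  0.03  ] 0.94
top pad [ 0.5308 -0.1905  0.02  ] 0.93
top cube [ 0.5208 -0.1891  0.03  ] 0.52
```

```bash
cat > cf.py <<'E'
from cal import *
import pickle
from scipy.optimize import minimize
def cubefit(p,z0,g=(.53,-.182,.09),thr=None,fix=None):
    def mk(v):
        a=v[2] if fix is None else fix;c,s=np.cos(a),np.sin(a);h=.0275
        V=[proj(p,[v[0]+c*i*h-s*j*h,v[1]+s*i*h+c*j*h,z]) for i in(-1,1) for j in(-1,1) for z in(z0,z0+.055)]
        H=cv2.convexHull(np.float32(V))[:,0];m=np.zeros((N*8,N*8),np.uint8)
        cv2.fillPoly(m,[np.int32(np.round((H-[x,y]+.5)*128))],255,shift=4);return cv2.resize(m,(N,N),interpolation=cv2.INTER_AREA)/255.
    c0=proj(p,[g[0],g[1],z0+.03]);N=64;x,y=int(c0[0])-32,int(c0[1])-32
    w=p['pixels'][y:y+N,x:x+N].astype(np.float32).mean(2);lo,hi=np.percentile(w,3),np.percentile(w,80)
    f=np.clip((lo+.45*(hi-lo)-w)/(.2*(hi-lo))+.5,0,1)
    k=np.zeros((N,N));k[8:56,8:56]=1
    o=minimize(lambda v:(np.abs(mk(v)-f)*k).sum(),g,method='Nelder-Mead',options=dict(maxiter=200,initial_simplex=np.array([g,[g[0]+.006,g[1],g[2]],[g[0],g[1]+.006,g[2]],[g[0],g[1],g[2]+.08]])))
    print(o.x.round(4),np.degrees(o.x[2]).round(1),'cost',round(o.fun,1),'area',(f*k).sum().round(0))
E
python3 - <<'E'
from cf import *
D=pickle.load(open('avg.pkl','rb'))
print('original');cubefit(D['scene'],.02);cubefit(D['top'],.02)
print('now');cubefit(avg('scene',4),.0297,(.525,-.182,.06))
E
```

```text
original
[ 0.5325 -0.1786  0.1591] 9.1 cost 313.4 area 1142.0
[ 0.5283 -0.1794  0.092 ] 5.3 cost 91.3 area 756.0
now
[ 0.5214 -0.1827 -0.0966] -5.5 cost 526.4 area 1793.0
```

Request:
jog_arm([
  [0, 0, 0, 3, 0, 1, 45],
  [0, 0, 0, 4, 0, 4, 45],
  [0, 0, 0, 4, 0, 7, 45],
  [0, 0, 0, 4, 0, 8.5, 45],
  [0, 0, 0, 4, 0, 9.2, 45],
  [0, 0, 0, 4, 0, 9.6, 45],
  [0, 0, 0, 4, 0, 9.6, 45],
])

```text
t: 37.42
eef_pos: [0.531, -0.1853, 0.0411]
tool_rot: [0.0, 0.999, 0.033, -0.0]
contact_force: [-5.6, 0.6, 7.9]
gripper_width: 0.639
grasp_force: 45.4
```

```bash
python3 - <<'E'
from h import *
rep()
E
```

```text
t 37.42 p [ 0.531  -0.1853  0.0411] y [ 0.066 -0.998  0.001] z [-0.001 -0.001 -1.   ] F [-5.58  0.59  7.85] w 54.6 g 45.4
```

Request:
jog_arm([
  [0, 0, 0, 0, 0, -0.3, 60],
  [0, 0, 0, 0, 0, -0.3, 70],
  [0, 0, 0, 0, 0, -0.3, 85],
  [0, 0, 0, 0, 0, -0.3, 85],
  [0, 0, 0, 0, 0, -20, 85],
  [0, 0, 0, 0, 0, -50, 85],
  [0, 0, 0, 0, 0, -90, 85],
  [0, 0, 0, 0, 0, -130, 85],
  [0, 0, 0, 0, 0, -160, 85],
  [0, 0, 0, 0, 0, -160, 85],
])

```text
t: 38.67
eef_pos: [0.5331, -0.1853, 0.2039]
tool_rot: [0.001, 0.999, 0.033, 0.002]
contact_force: [0.8, 0.9, 0.7]
gripper_width: 0.992
grasp_force: 0.0
```

Request:
jog_arm([
  [0, 0, 0, -20, 40, 0, 85],
  [0, 0, 0, -40, 90, 0, 85],
  [0, 0, 0, -60, 140, 0, 85],
  [0, 0, 0, -80, 190, 0, 85],
  [0, 0, 0, -100, 240, 0, 85],
  [0, 0, 0, -110, 270, 0, 85],
  [0, 0, 0, -110, 270, 0, 85],
])

```text
t: 39.55
eef_pos: [0.4371, -0.465, 0.1992]
tool_rot: [-0.0, 1.0, 0.03, -0.001]
contact_force: [-0.5, 0.4, 0.1]
gripper_width: 0.996
grasp_force: 0.0
```

```bash
python3 - <<'E'
from cf import *
rep()
s,t=avg('scene',4),avg('top',4)
for n,q in(('s',s),('t',t)):
    cubefit(q,.02,(.531,-.18,.06));
    l=bot.read_camera('scene' if n=='s' else 'top')
    for th,z in(('pad',.02),('cube',.02),('riser',.008),('striker',.036)):
        for r in bot.tip_of(th,l)[:5]:
            X=atz(l,r['xy'],z)
            if (abs(X[0]-.53)<.05 and abs(X[1]+.18)<.05) or X[1]>.08: print(n,th,X.round(4),round(r['score'],2))
c,st=blue(s,(429,346));print('striker blob',c,st)
E
```

```text
t 39.55 p [ 0.4371 -0.465   0.1992] y [ 0.061 -0.998 -0.001] z [-0.002  0.001 -1.   ] F [-0.54  0.44  0.15] w 85.0 g 0.0
[ 0.5342 -0.1806  0.0868] 5.0 cost 216.2 area 1280.0
s pad [ 0.53   -0.1751  0.02  ] 0.94
s cube [ 0.5336 -0.1811  0.02  ] 0.93
s riser [0.6264 0.1402 0.008 ] 0.39
s riser [ 0.5113 -0.1935  0.008 ] 0.21
s striker [0.629 0.142 0.036] 0.86
s striker [0.5875 0.1524 0.036 ] 0.85
[ 0.5297 -0.1812  0.0538] 3.1 cost 65.3 area 746.0
t pad [ 0.5313 -0.188   0.02  ] 0.62
t cube [ 0.5272 -0.1746  0.02  ] 0.92
t striker [0.5336 0.1618 0.036 ] 0.65
t striker [0.579  0.1568 0.036 ] 0.63
t striker [0.6266 0.1436 0.036 ] 0.6
striker blob [429.38461538 346.05641026] [ 10  12  25  22 390]
```

```bash
python3 -c "
from station import bot
print(bot.hand_in())"
```

```text
the job is handed in; nothing more can be done
None
```

The job is handed in, but no verdict came back. By the last camera checks, the clear striker stands in the free slot after a touch of about 1 N on its pad, and the cube is back within about 4 mm of its pad's centre and square to it.

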